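# Slide a second slotted mass onto the balance-check hanger, slots staggered

## Task

Add one more slotted disc to the weight hanger: slide one of the two spare discs along its lane until it is fully home around the hanger's stem, lying flat on the disc already there. Take the spare from the side that leaves the two slots facing more nearly opposite ways, so that neither disc can slip off. Leave the other spare in its lane and everything else where it is.

Things in the scene. Friction and masses are not known exactly. Their poses are not given: they have to be found in the camera images.
- tray: fixed loading tray, 84 (x) by 380 mm (y). Origin: centre of underside, on the bench; z up. Flat grey deck 30 mm high: two lanes along y, 64 mm wide, either side of a 64 mm square well at the middle; side rails stand 6 mm above the deck all along, outer ends open. The hanger stands fixed in the well. The lower disc's top is 1.5 mm below the deck: a disc pushed in slides over it and drops 1.5 mm when home
- stem (a point): axis of the hanger's upright stem at deck height, over the tray's origin. Stem 8 mm across, fixed; collar 16 mm across 26 to 30 mm above the deck, lifting eye on it, top 48 mm above the deck. Discs go on only from the side, slot first, under the collar. Fully home: the stem stops the slot's end, disc centre about 1 mm past the stem axis
- lower_disc: brass slotted disc, 60 mm across, 12 mm thick, about 0.22 kg; one slot, 12 mm wide, from the rim to 5 mm past the centre, flaring to 20 mm over its outer 8 mm. Origin: centre of underside; +x points out of the slot's mouth, z up. This one already lies in the well, around the stem, its slot facing any direction
- lower_disc_slot (a point): the mouth of the slot of the lower disc: the point on its rim (30 mm from the disc's centre, mid-thickness) where the slot opens
- disc_left: brass slotted disc, 60 mm across, 12 mm thick, about 0.22 kg; one slot, 12 mm wide, from the rim to 5 mm past the centre, flaring to 20 mm over its outer 8 mm. Origin: centre of underside; +x points out of the slot's mouth, z up. Spare, flat on the deck in the lane on the tray's +y side, slot facing the stem within 10 degrees; pushed home, its slot faces the tray's -y
- disc_left_slot (a point): the mouth of the slot of the left spare: the point on its rim (30 mm from the disc's centre, mid-thickness) where the slot opens
- disc_right: brass slotted disc, 60 mm across, 12 mm thick, about 0.22 kg; one slot, 12 mm wide, from the rim to 5 mm past the centre, flaring to 20 mm over its outer 8 mm. Origin: centre of underside; +x points out of the slot's mouth, z up. Spare, like the other, in the lane on the tray's -y side, slot facing the stem; pushed home, its slot faces the tray's +y
- disc_right_slot (a point): the mouth of the slot of the right spare: the point on its rim (30 mm from the disc's centre, mid-thickness) where the slot opens
- jar: bystander: white plastic bottle, 60 mm across, 110 mm tall; origin: centre of its underside
- beaker: bystander: white ceramic cup, 68 mm across, 85 mm tall; origin: centre of its underside
- vial_box: bystander: blue closed box, 75 x 110 x 45 mm; origin: centre of its underside
- screwdriver: bystander: screwdriver with a plastic handle, lying on the bench beyond the tray; origin on its underside, handle to its -x
There are look-alikes about, which are no part of the job. What is shaped like the disc_left but grey is not meant.

How it is judged (in metres and radians):
At the end, for the whole second after the job is handed in: One spare lies at rest flat on the lower disc, centre within 4 mm of the stem axis, its slot at least 70 degrees from the lower slot (slot mouths 34.5 mm apart); the lower disc is still around the stem in the well; the other spare is within 15 mm of where it began (((horizontal distance between disc_left and stem below 0.004 m and z of disc_left in the frame of tray between 0.026 and 0.0315 m and angle between disc_left's own z axis and vertical below 0.06 rad and horizontal distance between disc_left_slot and lower_disc_slot above 0.0345 m and linear speed of disc_left below 0.01 m/s and distance of disc_right from where it was at the start of the episode below 0.015 m) or (horizontal distance between disc_right and stem below 0.004 m and z of disc_right in the frame of tray between 0.026 and 0.0315 m and angle between disc_right's own z axis and vertical below 0.06 rad and horizontal distance between disc_right_slot and lower_disc_slot above 0.0345 m and linear speed of disc_right below 0.01 m/s and distance of disc_left from where it was at the start of the episode below 0.015 m)) and horizontal distance between lower_disc and stem below 0.005 m and z of lower_disc in the frame of tray below 0.0185 m); the robot touches nothing.
It fails at once if a bystander (bottle, cup, box or screwdriver) is moved more than 30 mm (distance of any of jar, beaker, vial_box, screwdriver from where it was at the start of the episode above 0.03 m).
It also fails if it takes over 32 s, if anything falls off the work surface, if the arm or the gripper's body presses on something with over 40 N, if the wrist force passes 120 N, or if a joint passes its speed limit or range.

## Robot

A 6-joint arm with a two-finger parallel gripper is mounted at the origin on the work surface. World frame = base frame: x ahead of the robot, y to its left, z up, the work surface at z = 0. Lengths are in mm, angles in rad, forces in N, time in s.
With the tool pointing down it reaches from about 225 to 725 mm from the base axis. Payload 3.1 kg.
Tool frame: the origin (TCP) lies on the centre line of the jaws, within the pads' length; the fingertips stand 25 mm ahead of it and the grasp point (between the pads) lies 6 mm ahead of it; z points along the fingers, y is the direction in which the jaws open and shut (so a half turn about z gives the same grasp; the last joint's range is limited). The gripper opens to 85 mm and grips with 20 to 120 N. Pads are 22 mm wide; open, the fingers measure 114 mm over their backs; the gripper's body (76 mm by 85 mm) begins 54 mm behind the grasp point. The pads swing forward as they close: fully open they stand 13 mm farther back than shut.
Start: joints at [-1.395, 0.048, 0.099, 1.622, 0, 1.443], TCP at [157.038, -500.956, 256.312] pointing down, gripper open.
Joint ranges: [-2.91, 2.91], [-0.99, 1.94], [-1.21, 1.42], [-2.12, 2.29], [-1.49, 1.47], [-3.14, 3.14]. Speed limits (rad/s): [2.79, 2.79, 3.14, 3.14, 3.14, 3.14].

## Interface

Orientations are given as a unit quaternion [x, y, z, w].
In Python, from bench import status, cams, bot gives the robot as it stands.
- The arm moves only by the tool drive_tool, never from a script. Its argument "targets" is a list of rows, each a list of 3 entries, a list of its own where there are three numbers: the turn, a rotation vector about the tool's x, y, z in units of pi/2 rad (1.0 is pi/2 rad), then the shift along the tool's x, y, z in units of 15 cm (1.0 is 15 cm), then the opening, from -1 (shut) to 1 (fully open). In form: [[[rx, ry, rz], [tx, ty, tz], hand], ...]. A call has 1 to 20 rows; each row is the pose to reach, as a shift and turn from the pose measured when the call began, along the tool's axes at that moment; what a row does not reach only later rows make up. A row lasts 1/8 s, in which the tool goes at most 62.5 mm and 10.7 degrees, less where a joint would pass 70% of its speed; a pose out of reach is approached as far as the arm can. A call with a number of a shift or a turn outside -1 to 1 is refused whole. A call with a gripper value outside its range is refused whole. The fingers move at their own pace and stop on an object; the grip force is fixed at half the most. Time passes only in rows, so rows that repeat a pose let the fingers close. It gives the time, the measured TCP pose, the force and the opening at its end, in the units of the state.
- status.observe(): the state, without advancing time (a new reading comes with each control period).
- cams.snapshot(name): name is "scene" or "side" or "wrist"; returns a dict with "image" (420x560x3 uint8, red, green, blue), "z_map" (420x560 float32, mm along the optical axis (not along the pixel's ray), 0 where there is no reading), "mtx" (3x3 intrinsics, pixels), "xyz" and "attitude" of the camera in the world. Camera axes: x right, y down, z forward; pixel columns grow to the right and rows downward; lengths in mm; the calibration is good to about 2 mm. The wrist camera is an equidistant fisheye: a pixel r from the principal point sees the ray r / f radians off the axis. A picture is of the moment at which its call begins.
- bot.sign_off(): hands the job in, once; it reports no verdict.
The state is a dict: "t": time; "joint_pos": joint angles; "joint_vel": joint speeds; "joint_efforts": joint torques, N m; "eef_pos": TCP position; "orientation": TCP orientation; "contact_force": force on the tool from outside, world axes, zero at the start; "moment": the same for the moment, N m; "width": finger opening in mm.
Only numpy, scipy, OpenCV 4.12 (cv2) and the standard library are available. Lean on these libraries where they do the work, as an engineer would, in place of code of your own. Each camera call takes 0.05 s, during which the arm holds its last target. There are 200 camera calls.

## Working session

There is one attempt and no reset: what is moved stays moved. The work goes in short steps, Python scripts to look and compute and a tool call to move; the robot and the scene stay as the last step left them, time stands still between calls to the robot, and variables do not carry over. Pictures are saved under pics/ and viewed, about 8 in all and at most 12, crops included, and the job is handed in when it is done.

Besides the shell and the picture viewer there is one more tool, called after "Request:" in YAML: its name, and indented under it one key for each argument. drive_tool: Moves the arm, as the interface text tells. Shifts and turns lie within -1 to 1; 1 stands for 15 cm of shift or pi/2 rad of turn. Its arguments: {"type":"object","properties":{"targets":{"type":"array","items":{"type":"array"}}},"required":["targets"]}

```bash
mkdir -p pics
cat > h.py <<'E'
import numpy as np, cv2
from scipy.spatial.transform import Rotation as R
from bench import status, cams, bot
def rot(a):
    a=np.array(a,float); return a if a.shape==(3,3) else R.from_quat(a).as_matrix()
def cloud(s):
    z=s["z_map"].astype(float); v,u=np.mgrid[:z.shape[0],:z.shape[1]]; K=np.array(s["mtx"])
    p=np.stack([(u-K[0,2])/K[0,0]*z,(v-K[1,2])/K[1,1]*z,z],-1)
    return p@rot(s["attitude"]).T+np.array(s["xyz"])
def save(im,n): cv2.imwrite("pics/"+n,cv2.cvtColor(im,cv2.COLOR_RGB2BGR))
E
python3 - <<'E'
from h import *
o=status.observe(); print(o)
for n in("scene","side"):
    s=cams.snapshot(n); np.save(n+".npy",s,allow_pickle=True); save(s["image"],n+".png"); print(n,s["xyz"],s["attitude"],s["mtx"])
E
```

```text
{'t': 0.0, 'joint_pos': array([-1.39478205e+00,  4.87530454e-02,  9.75953827e-02,  1.62196880e+00,
       -5.64343737e-05,  1.44299214e+00]), 'joint_vel': array([-9.56967499e-05,  1.74951032e-03, -8.41119554e-04, -1.98217011e-03,
        1.55898585e-03,  2.79567090e-03]), 'joint_efforts': array([-1.00657326e-04, -3.38778698e+01,  3.20017469e+01,  2.00369727e-02,
       -1.42254567e-04,  2.02676316e-07]), 'eef_pos': array([ 156.93663502, -500.42742123,  255.11464077]), 'orientation': array([ 9.88483288e-01,  1.51325582e-01, -5.62902435e-05, -1.16404866e-03]), 'contact_force': array([ 0.15732532, -0.05402748,  0.32048005]), 'moment': array([-0.016152  ,  0.01643519, -0.01364087]), 'width': 85.30648417094875}
scene [1115.60398094 -331.33186465  735.56997522] [ 0.79571007  0.47993233 -0.18966305 -0.31707786] [[380.79742875   0.         275.86610181]
 [  0.         380.79742875 205.33852445]
 [  0.           0.           1.        ]]
side [   30.85035283 -1151.31964358  1248.10705752] [ 0.90256767 -0.18209863  0.07824317 -0.38221681] [[540.34567097   0.         276.46111018]
 [  0.         540.34567097 206.6704117 ]
 [  0.           0.           1.        ]]
```

View pics/scene.png

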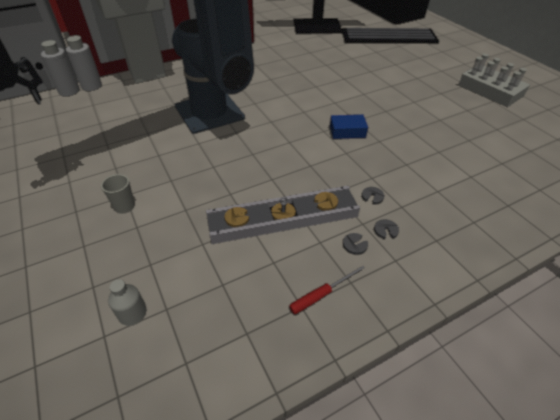

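View pics/side.png

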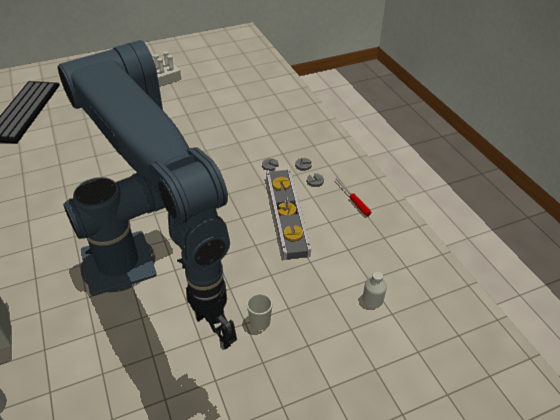

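Run:
```python
from h import *
for n,box in(("scene",(170,180,260,380)),("side",(165,265,255,320))):
    s=np.load(n+".npy",allow_pickle=True).item(); P=cloud(s); im=s["image"]
    hsv=cv2.cvtColor(im,cv2.COLOR_RGB2HSV)
    m=((hsv[...,0]>10)&(hsv[...,0]<28)&(hsv[...,1]>140)&(hsv[...,2]>70)).astype(np.uint8)
    m=cv2.morphologyEx(m,cv2.MORPH_CLOSE,np.ones((3,3)))
    k,l,st,c=cv2.connectedComponentsWithStats(m)
    for i in range(1,k):
        if st[i,4]>40:
            p=P[l==i]; t=p[p[:,2]>np.percentile(p[:,2],40)-3]; print(n,c[i],st[i],np.median(p,0),p.min(0),p.max(0),cv2.minEnclosingCircle(t[:,:2].astype(np.float32)))
    r0,r1,c0,c1=(180,245,200,365) if n=="scene" else (165,262,255,320)
    f=min(800//(c1-c0),600//(r1-r0)); save(cv2.convertScaleAbs(cv2.resize(im[r0:r1,c0:c1],None,fx=f,fy=f,interpolation=cv2.INTER_CUBIC),alpha=1.4),n+"_c.png")
    # deck points
    q=P.reshape(-1,3); g=(abs(q[:,2]-30)<4)&(q[:,0]>200)&(q[:,0]<700)&(abs(q[:,1])<400); h=q[g]
    e=cv2.minAreaRect(h[:,:2].astype(np.float32)); print(n,len(h),e, h.mean(0))
```

```text
scene 2698 ((473.06195068359375, -10.634552001953125), (349.4178771972656, 801.915283203125), 4.002480506896973) [540.1735507  -16.8071337   29.41050906]
side [336.61117446  60.94754846] [292  47  86  28 877] [1792.95259866 1921.35869713 -697.32356382] [   30.85035283 -1151.31964358  -761.09132179] [2143.27794747 1984.87700977 1248.10705752] ((1087.0640869140625, 396.638427734375), 1873.9696044921875)
side [280.86627907 182.89534884] [273 177  17  14 172] [579.18266647  99.0196475   40.10490434] [548.1706128   67.20330812  27.06005137] [604.90350108 129.06716277  47.29357424] ((577.1682739257812, 96.45919799804688), 33.09015655517578)
side [286.58378378 208.65405405] [278 203  18  12 185] [548.27220433 -13.31701228  27.28645404] [519.89992815 -39.81345348  13.20968473] [581.72011286  24.12149869  52.99080684] ((549.6015625, -9.198809623718262), 31.933393478393555)
side [293.05454545 233.29545455] [284 225  19  16 220] [ 517.23268172 -131.89775439   40.62498939] [   30.85035283 -1151.31964358    27.50270269] [ 549.6947523   -94.5872993  1248.10705752] ((285.0634765625, -625.6920166015625), 583.8740844726562)
side 1224 ((462.91943359375, -103.87960815429688), (586.8153076171875, 324.811767578125), 87.49383544921875) [533.86042981 -46.71960684  29.88779406]
```

View pics/scene_c.png

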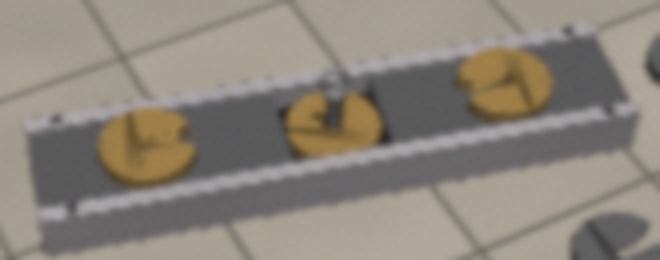

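The crop shows the brass discs in the tray, with the hanger at about crop (330,120). The lower disc's slot isn't clear from here, so I'll bring the wrist camera over the tray.

Request:
drive_tool:
  targets:
    - [[0,0,0],[0.87,-0.58,0],-0.3]
    - [[0,0,0],[0.87,-0.58,0],-0.3]
    - [[0,0,0],[0.87,-0.58,0],-0.3]

```text
t: 0.48
eef_pos: [256.5, -376.0, 255.0]
orientation: [0.988, 0.152, 0.0, -0.002]
contact_force: [0.2, -0.2, 0.2]
width: 32.5
```

Request:
drive_tool:
  targets:
    - [[0,0,0],[0.87,-0.58,0],-0.3]
    - [[0,0,0],[0.87,-0.58,0],-0.3]
    - [[0,0,0],[0.87,-0.58,0],-0.3]

```text
t: 0.85
eef_pos: [355.9, -251.3, 255.0]
orientation: [0.988, 0.153, 0.0, -0.002]
contact_force: [0.8, -0.8, 0.2]
width: 29.7
```

Request:
drive_tool:
  targets:
    - [[0,0,0],[0.87,-0.58,0],-0.3]
    - [[0,0,0],[0.87,-0.58,0],-0.3]
    - [[0,0,0],[0.87,-0.58,0],-0.3]

```text
t: 1.23
eef_pos: [454.8, -126.3, 254.9]
orientation: [0.988, 0.155, -0.0, -0.003]
contact_force: [-0.1, -0.2, -0.2]
width: 30.0
```

Request:
drive_tool:
  targets:
    - [[0,0,-0.1],[0.6,-0.4,0],-0.3]
    - [[0,0,-0.2],[0.6,-0.4,0],-0.3]
    - [[0,0,-0.32],[0.6,-0.4,0],-0.3]
    - [[0,0,-0.43],[0.6,-0.4,0],-0.3]
    - [[0,0,-0.54],[0.6,-0.4,0],-0.3]
    - [[0,0,-0.64],[0.6,-0.4,0],-0.3]
    - [[0,0,-0.64],[0.6,-0.4,0],-0.3]

```text
t: 2.1
eef_pos: [521.9, -41.5, 254.6]
orientation: [0.792, 0.611, 0.001, -0.003]
contact_force: [-0.2, 0.0, -0.6]
width: 30.0
```

Run:
```python
from h import *
o=status.observe(); print(o["t"],o["eef_pos"],o["orientation"],o["width"],o["joint_pos"])
s=cams.snapshot("wrist"); np.save("w1.npy",s,allow_pickle=True); save(s["image"],"w1.png"); print(s["xyz"],s["attitude"],s["mtx"])
```

```text
2.1 [521.8737253  -41.54677205 254.5886095 ] [ 7.91712112e-01  6.10886954e-01  6.98476354e-04 -2.92789414e-03] 29.95390168121937 [-0.21029479  0.04699784  0.09471809  1.62207935  0.00485269  1.61692143]
[543.27842036  38.23043255 372.81626476] [ 0.97882445 -0.12566722 -0.02206436  0.16007376] [[325.1922621    0.         278.94966754]
 [  0.         325.1922621  205.60091417]
 [  0.           0.           1.        ]]
```

View pics/w1.png

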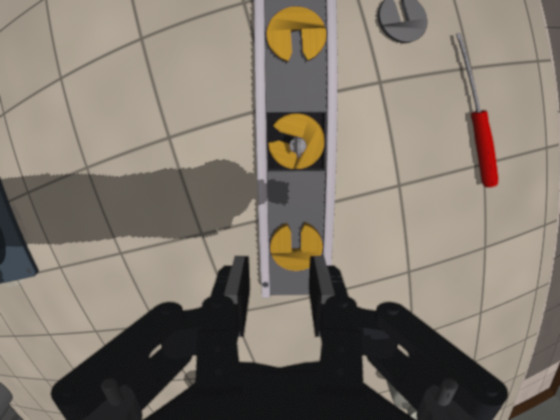

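The wrist view has tray +y pointing up. The lower disc is at (297,140), and there are two candidate dark gaps: left at (272,142) and bottom at (293,165). I'll rectify the image in metric coordinates to tell which is the slot.

```bash
cat >> h.py <<'E'
def proj(s,p):
    q=(np.asarray(p,float)-np.array(s["xyz"]))@rot(s["attitude"]); K=np.array(s["mtx"])
    rho=np.hypot(q[...,0],q[...,1])+1e-12; th=np.arctan2(rho,q[...,2])
    return K[0,2]+K[0,0]*th*q[...,0]/rho, K[1,2]+K[1,1]*th*q[...,1]/rho
def ortho(s,c,yaw,z,hx,hy,k):  # tray-aligned picture, k px/mm; up = tray +y
    Y,X=np.mgrid[hy:-hy:-1/k,-hx:hx:1/k]; cs,sn=np.cos(yaw),np.sin(yaw)
    u,v=proj(s,np.stack([c[0]+cs*X-sn*Y,c[1]+sn*X+cs*Y,np.full(X.shape,float(z))],-1))
    return cv2.remap(s["image"],u.astype(np.float32),v.astype(np.float32),cv2.INTER_CUBIC)
def brass(im):
    h=cv2.cvtColor(im,cv2.COLOR_RGB2HSV); return ((h[...,0]>10)&(h[...,0]<28)&(h[...,1]>140)&(h[...,2]>60)).astype(np.uint8)
E
python3 - <<'E'
from h import *
s=np.load("w1.npy",allow_pickle=True).item(); yaw=-.258; c=(548,-13)
im=[ortho(s,c,yaw,z,50,160,2) for z in(42,28.5)]
for i,z in zip(im,(42,28.5)):
    m=cv2.morphologyEx(brass(i),cv2.MORPH_OPEN,np.ones((3,3)))
    k,l,st,cc=cv2.connectedComponentsWithStats(m)
    for j in range(1,k):
        if st[j,4]>1500:
            pts=np.argwhere(l==j)[:,::-1].astype(np.float32); (x,y),r=cv2.minEnclosingCircle(pts)
            X,Y=x/2-50,160-y/2; print(z,"tray xy",X,Y,r/2,"world",c[0]+np.cos(yaw)*X-np.sin(yaw)*Y,c[1]+np.sin(yaw)*X+np.cos(yaw)*Y, "centroid", cc[j][0]/2-50,160-cc[j][1]/2)
a=cv2.rotate(im[0],cv2.ROTATE_90_CLOCKWISE)
b=ortho(s,c,yaw,28.5,40,40,7)
o=np.zeros((560,800,3),np.uint8); o[:,:560]=b; aa=im[0]; aa=cv2.resize(aa,(175,560)); o[:,600:775]=aa
save(o,"o1.png")
E
```

```text
42 tray xy -1.733367919921875 116.86909866333008 29.869396209716797 world 576.1428329273838 100.44325339810365 centroid -1.9770476089040372 119.50793481733945
42 tray xy -1.0959854125976562 6.460479736328125 29.741357803344727 world 548.5886629836473 -6.473710216377414 centroid 0.6123889774538824 6.487075836939198
42 tray xy 1.25 -111.75 30.872772216796875 world 520.6959215573021 -121.37025560731597 centroid 0.2676476860737864 -113.90397739390062
28.5 tray xy -1.0919303894042969 119.65599060058594 31.145172119140625 world 577.4741081298239 102.97424433267183 centroid -1.3425243291064604 122.39162488941315
28.5 tray xy -0.4594306945800781 4.790313720703125 30.993669509887695 world 548.7780108637445 -8.251012613011657 centroid 1.3512079831932766 4.750945378151272
28.5 tray xy 1.75 -118.5 32.199623107910156 world 519.4571286616818 -128.02441912813214 centroid 1.020206998521438 -120.52661409561358
```

View pics/o1.png

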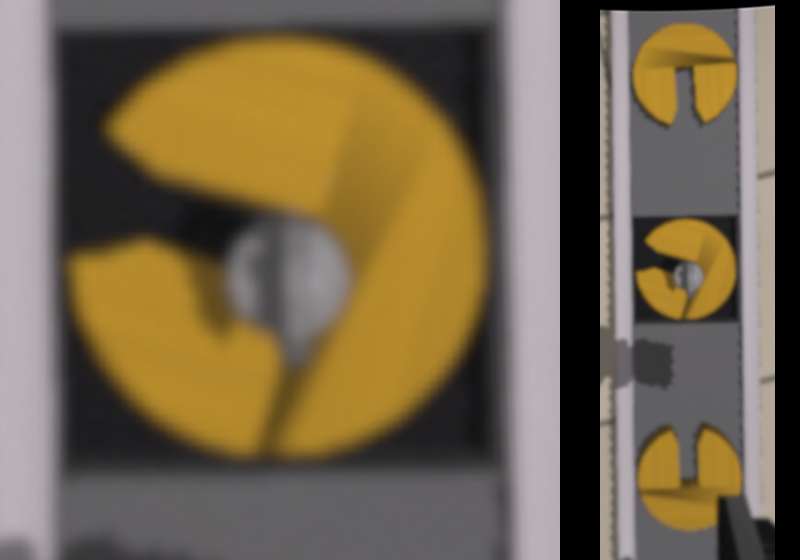

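The lower disc's slot opens toward tray −x, tilted about 17° to +y (ortho (85,190) from its centre at (278,248)). The +y spare (disc_left) gives about 107° between slots and the −y one about 73°, so I'll push the +y spare. First I'll move behind it.

Request:
drive_tool:
  targets:
    - [[0,0,-0.007],[0.75,0.06,0],-0.44]
    - [[0,0,-0.007],[0.75,0.06,0],-0.44]
    - [[0,0,-0.007],[0.75,0.06,0],-0.44]

```text
t: 2.52
eef_pos: [559.6, 67.9, 254.4]
orientation: [0.788, 0.616, 0.001, -0.003]
contact_force: [0.9, -0.6, 0.4]
width: 23.8
```

Request:
drive_tool:
  targets:
    - [[0,0,0],[0.66,0.04,0.5],-0.44]
    - [[0,0,0],[0.66,0.04,0.9],-0.44]
    - [[0,0,0],[0.66,0.04,0.9],-0.44]
    - [[0,0,0],[0.66,0.04,0.9],-0.44]

```text
t: 3.02
eef_pos: [585.1, 163.1, 114.4]
orientation: [0.788, 0.616, -0.004, -0.006]
contact_force: [-0.6, -0.5, 0.3]
width: 23.9
```

```bash
cat > look.py <<'E'
from h import *
import sys
n=sys.argv[1]; o=status.observe(); p=o["eef_pos"]; S=np.array([548.9,-8.3]); ty=np.array([.2435,.97]); tx=np.array([.97,-.2435])
a=R.from_quat(o["orientation"]).as_matrix()
print(o["t"],p,"along",(p[:2]-S)@ty,"lat",(p[:2]-S)@tx,"yawx",np.degrees(np.arctan2(a[1,0],a[0,0])),"tilt",a[:,2],o["width"],o["contact_force"],o["joint_pos"].round(2))
s=cams.snapshot(n); np.save(sys.argv[2]+".npy",s,allow_pickle=True); save(s["image"],sys.argv[2]+".png")
E
python3 look.py wrist w2
```

```text
3.025 [585.14492342 163.09178136 114.37120381] along 175.07566677380964 lat -6.576323048125573 yawx 76.02393247082482 tilt [-0.01375718  0.00417384 -0.99989665] 23.913394066334945 [-0.61963871 -0.49129113  0.25555551] [0.16 0.29 0.09 1.38 0.01 1.97]
```

View pics/w2.png

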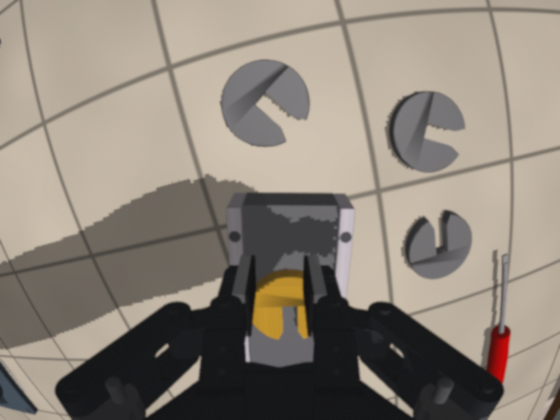

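The fingers are behind the disc, about 6.5 mm to the left of the lane's centre line (finger gap at u≈277, lane centre at u≈292). I'll correct that and descend partway.

Request:
drive_tool:
  targets:
    - [[0,0,0],[0,0.043,0.12],-0.44]
    - [[0,0,0],[0,0.043,0.24],-0.44]
    - [[0,0,0],[0,0.043,0.24],-0.44]
    - [[0,0,0],[0,0.043,0.24],-0.44]

```text
t: 3.58
eef_pos: [593.1, 160.8, 82.0]
orientation: [0.788, 0.615, -0.002, -0.004]
contact_force: [0.5, 0.1, 0.2]
width: 23.7
```

```bash
python3 look.py wrist w3
python3 - <<'E'
from h import *
s=np.load("w3.npy",allow_pickle=True).item()
im=ortho(s,(590.8,158.5),-.246,45,60,45,6.5)
save(im,"o3.png")
E
```

```text
3.575 [593.13171206 160.80435988  82.01809136] along 174.80165097281676 lat 1.7278490695604605 yawx 75.94766789283702 tilt [-0.00806019  0.00458862 -0.99995699] 23.740434971571887 [0.49780754 0.09597614 0.19393645] [0.15 0.32 0.06 1.32 0.01 1.97]
```

View pics/o3.png

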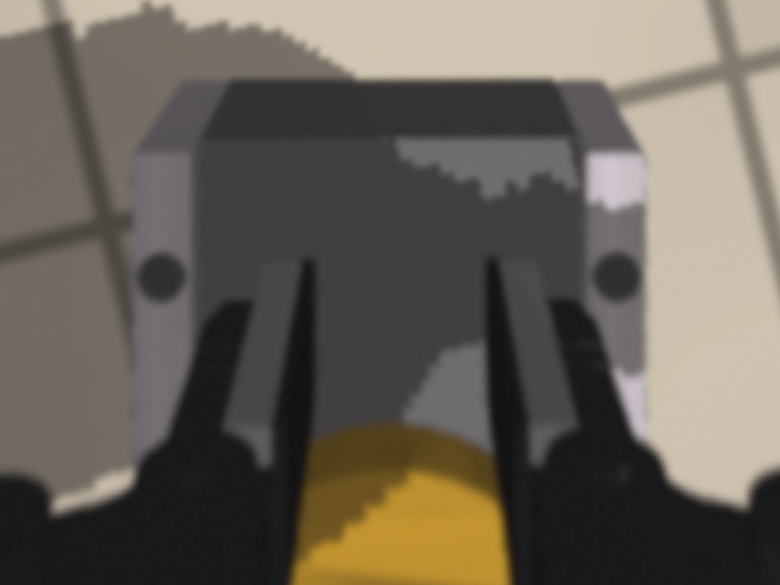

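Rails lie at px 195 and 583 and the fingers' mid-gap at 401, so the fingers are 1.7 mm to the right. That matches the measured pose. I'll fix it, descend, then push gradually.

Request:
drive_tool:
  targets:
    - [[0,0,0],[0,-0.011,0.08],-0.44]
    - [[0,0,0],[0,-0.011,0.153],-0.44]
    - [[0,0,0],[0,-0.011,0.153],-0.44]
    - [[0,0,0],[0,-0.011,0.153],-0.44]

```text
t: 4.12
eef_pos: [591.4, 161.5, 59.2]
orientation: [0.788, 0.615, -0.002, -0.004]
contact_force: [-0.0, -1.2, 0.5]
width: 23.9
```

Request:
drive_tool:
  targets:
    - [[0,0,0],[-0.05,0,0],-0.44]
    - [[0,0,0],[-0.1,0,0],-0.44]
    - [[0,0,0],[-0.14,0,0],-0.44]
    - [[0,0,0],[-0.18,0,0],-0.44]
    - [[0,0,0],[-0.22,0,0],-0.44]
    - [[0,0,0],[-0.26,0,0],-0.44]
    - [[0,0,0],[-0.3,0,0],-0.44]
    - [[0,0,0],[-0.34,0,0],-0.44]
    - [[0,0,0],[-0.38,0,0],-0.44]
    - [[0,0,0],[-0.42,0,0],-0.44]
    - [[0,0,0],[-0.46,0,0],-0.44]
    - [[0,0,0],[-0.5,0,0],-0.44]
    - [[0,0,0],[-0.5,0,0],-0.44]

```text
t: 5.75
eef_pos: [573.0, 87.8, 58.8]
orientation: [0.788, 0.615, -0.002, -0.004]
contact_force: [0.1, 0.2, 0.0]
width: 23.9
```

```bash
python3 look.py wrist w4
python3 - <<'E'
from h import *
s=np.load("w4.npy",allow_pickle=True).item(); print(s["xyz"])
save(ortho(s,(555,16),-.246,42,50,75,4),"o4.png")
E
```

```text
5.75 [572.98737093  87.81863581  58.83760321] along 99.10035155320647 lat -0.040138021623043835 yawx 75.91289205913642 tilt [-0.00831737  0.00346794 -0.9999594 ] 23.897279696813968 [0.12431819 0.1762458  0.03041761] [ 0.03  0.24 -0.08  1.26  0.    1.85]
[594.20656152 168.07450652 176.75269817]
```

View pics/w4.png

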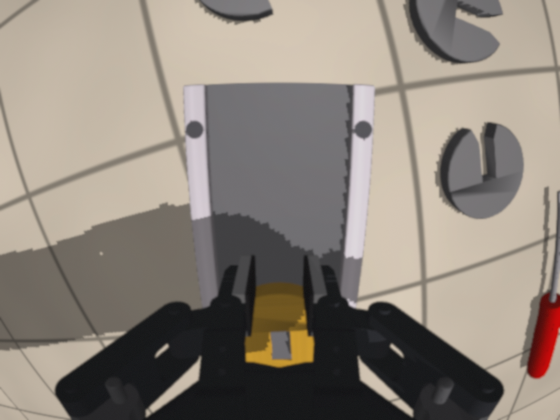

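Run:
```python
from h import *
s=np.load("w4.npy",allow_pickle=True).item(); K=s["mtx"]
for u,v in((281,333),(273,358),(291,358),(280,283)):
    d=np.array([u-K[0][2],v-K[1][2]]); r=np.hypot(*d); th=r/K[0][0]
    ray=rot(s["attitude"])@np.array([np.sin(th)*d[0]/r,np.sin(th)*d[1]/r,np.cos(th)]); p=s["xyz"]+ray*(42-s["xyz"][2])/ray[2]
    q=p[:2]-[548.9,-8.3]; print((u,v),"along",q@[.2435,.97],"lat",q@[.97,-.2435])
s=cams.snapshot("side"); np.save("s4.npy",s,allow_pickle=True)
im=s["image"][155:275,240:340]; save(cv2.resize(im,None,fx=5,fy=5,interpolation=cv2.INTER_CUBIC),"s4.png")
```

```text
(281, 333) along 63.98560190361787 lat 1.0944412608711966
(273, 358) along 44.246017306089705 lat -3.3923565618852383
(291, 358) along 44.29653839250235 lat 6.8941488279048855
(280, 283) along 96.49878868231333 lat 0.4794739993716179
```

View pics/s4.png

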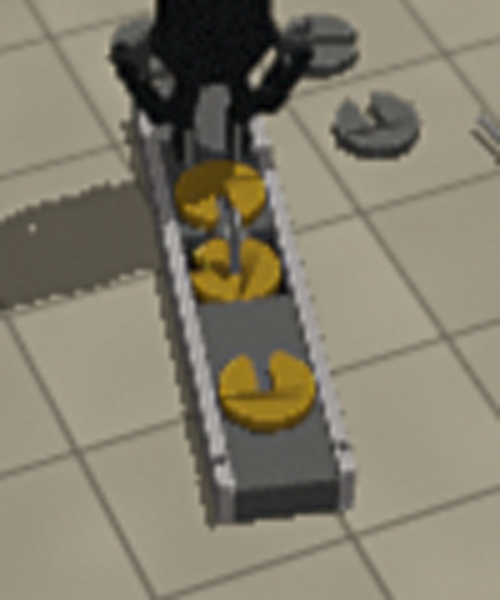

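The disc is travelling straight: slot end at along ≈64 mm and lateral +1 mm, tilted about 2°, with the hanger untouched. I'll keep pushing to just short of home.

Request:
drive_tool:
  targets:
    - [[0,0,0],[-0.03,0,0],-0.44]
    - [[0,0,0],[-0.06,0,0],-0.44]
    - [[0,0,0],[-0.09,0,0],-0.44]
    - [[0,0,0],[-0.12,0,0],-0.44]
    - [[0,0,0],[-0.15,0,0],-0.44]
    - [[0,0,0],[-0.18,0,0],-0.44]
    - [[0,0,0],[-0.21,0,0],-0.44]
    - [[0,0,0],[-0.24,0,0],-0.44]
    - [[0,0,0],[-0.26,0,0],-0.44]
    - [[0,0,0],[-0.28,0,0],-0.44]
    - [[0,0,0],[-0.3,0,0],-0.44]
    - [[0,0,0],[-0.32,0,0],-0.44]
    - [[0,0,0],[-0.34,0,0],-0.44]
    - [[0,0,0],[-0.355,0,0],-0.44]
    - [[0,0,0],[-0.37,0,0],-0.44]

```text
t: 7.72
eef_pos: [559.2, 34.2, 58.4]
orientation: [0.788, 0.615, -0.003, -0.004]
contact_force: [0.1, 0.0, -0.9]
width: 23.7
```

Request:
drive_tool:
  targets:
    - [[0,0,0],[-0.01,0,0],-0.44]
    - [[0,0,0],[-0.02,0,0],-0.44]
    - [[0,0,0],[-0.02,0,0],-0.44]

```text
t: 8.1
eef_pos: [558.5, 31.0, 58.5]
orientation: [0.788, 0.615, -0.003, -0.004]
contact_force: [0.1, -0.0, 0.6]
width: 23.8
```

```bash
python3 look.py wrist w5
```

```text
8.1 [558.45224769  31.03270611  58.47991342] along 40.47869723924309 lat -0.31183367560191455 yawx 75.92613816349514 tilt [-0.00913081  0.00314944 -0.99995335] 23.839943802586127 [ 0.13445648 -0.01247395  0.55836747] [-0.07  0.19 -0.14  1.25  0.    1.75]
```

Still no resistance. I'll continue in 1 mm steps until it touches.

Request:
drive_tool:
  targets:
    - [[0,0,0],[-0.007,0,0],-0.44]
    - [[0,0,0],[-0.013,0,0],-0.44]
    - [[0,0,0],[-0.013,0,0],-0.44]

```text
t: 8.52
eef_pos: [558.0, 29.2, 58.5]
orientation: [0.788, 0.615, -0.003, -0.004]
contact_force: [0.2, 1.0, -0.9]
width: 23.8
```

Request:
drive_tool:
  targets:
    - [[0,0,0],[-0.007,0,0],-0.44]
    - [[0,0,0],[-0.013,0,0],-0.44]
    - [[0,0,0],[-0.013,0,0],-0.44]

```text
t: 8.9
eef_pos: [557.6, 27.7, 58.6]
orientation: [0.788, 0.615, -0.002, -0.004]
contact_force: [1.0, 2.4, -0.7]
width: 23.8
```

```bash
python3 look.py side s6; python3 -c "
from h import *
s=np.load('s6.npy',allow_pickle=True).item(); save(cv2.resize(s['image'][165:255,255:330],None,fx=6,fy=6,interpolation=cv2.INTER_CUBIC),'s6.png')"
```

```text
8.9 [557.62952036  27.6585479   58.55073981] along 37.00542967455312 lat -0.2882716690864473 yawx 75.93913429130136 tilt [-0.00873246  0.0041314  -0.99995334] 23.829312102317434 [ 0.96716747  2.36200758 -0.68825006] [-0.07  0.19 -0.14  1.25  0.    1.74]
```

View pics/s6.png

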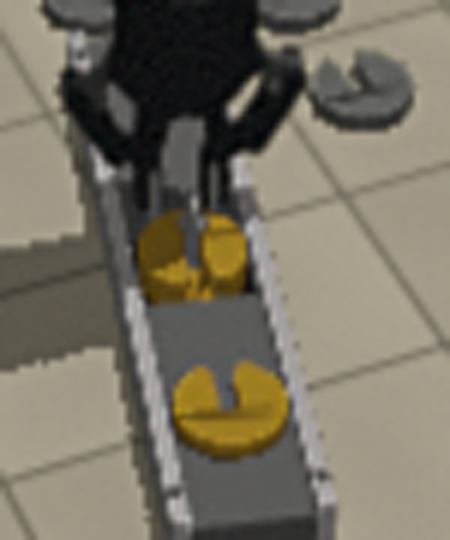

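The disc is nearly home around the stem, and force is starting to rise. A little further.

Request:
drive_tool:
  targets:
    - [[0,0,0],[-0.007,0,0],-0.44]
    - [[0,0,0],[-0.014,0,0],-0.44]
    - [[0,0,0],[-0.014,0,0],-0.44]

```text
t: 9.32
eef_pos: [557.5, 27.2, 58.6]
orientation: [0.788, 0.616, -0.001, -0.005]
contact_force: [1.9, 5.5, -1.3]
width: 23.8
```

Request:
drive_tool:
  targets:
    - [[0,0,0],[-0.01,0,0],-0.44]
    - [[0,0,0],[-0.02,0,0],-0.44]
    - [[0,0,0],[-0.02,0,0],-0.44]

```text
t: 9.7
eef_pos: [557.4, 26.9, 58.7]
orientation: [0.788, 0.616, 0.002, -0.007]
contact_force: [2.2, 8.1, -1.7]
width: 24.1
```

It has stopped firmly: the TCP advances only 0.3 mm per 3 mm commanded, with force at 8 N. I'll back off, lift and inspect.

Request:
drive_tool:
  targets:
    - [[0,0,0],[0.05,0,0],-0.44]
    - [[0,0,0],[0.15,0,0],-0.44]
    - [[0,0,0],[0.3,0,0],-0.44]
    - [[0,0,0],[0.3,0,-0.3],-0.44]
    - [[0,0,0],[0.3,0,-0.7],-0.44]
    - [[0,0,0],[0.1,0,-0.95],-0.44]
    - [[0,0,0],[-0.2,0,-0.95],-0.44]
    - [[0,0,0],[-0.5,0,-0.95],-0.44]
    - [[0,0,0],[-0.6,0,-0.95],-0.44]
    - [[0,0,0],[-0.6,0,-0.95],-0.44]

```text
t: 10.95
eef_pos: [536.6, -62.8, 200.0]
orientation: [0.788, 0.616, 0.002, -0.007]
contact_force: [0.2, 0.1, 0.4]
width: 23.8
```

```bash
python3 look.py wrist w7
python3 - <<'E'
from h import *
s=np.load("w7.npy",allow_pickle=True).item()
S=(548.9,-8.3); o=np.zeros((560,800,3),np.uint8); o[:,:560]=ortho(s,S,-.246,40.5,40,40,7)[:560,:560]
a=cv2.resize(ortho(s,S,-.246,42,50,160,2),(175,560)); o[:,600:775]=a; save(o,"o7.png")
for z in (40.5,42):
    im=ortho(s,S,-.246,z,50,160,4); m=cv2.morphologyEx(brass(im),cv2.MORPH_OPEN,np.ones((5,5)))
    k,l,st,cc=cv2.connectedComponentsWithStats(m)
    for j in range(1,k):
        if st[j,4]>5000:
            (x,y),r=cv2.minEnclosingCircle(np.argwhere(l==j)[:,::-1].astype(np.float32)); print(z,"tray",x/4-50,160-y/4,r/4)
# depth heights from side camera
s=cams.snapshot("side"); P=cloud(s); q=P.reshape(-1,3); b=brass(s["image"]).ravel()>0
d=q[:,:2]-S; X=d@[.97,-.2435]; Y=d@[.2435,.97]
for y0,n in((0,"home"),(-116,"other")):
    g=b&(np.hypot(X,Y-y0)<34)&(q[:,2]<60)
    A=np.c_[X[g],Y[g],np.ones(g.sum())]; z=q[g,2]; k=z>np.percentile(z,30)
    print(n,g.sum(),np.percentile(z,[10,50,75,95]),np.linalg.lstsq(A[k],z[k],rcond=None)[0])
E
```

```text
10.95 [536.55782244 -62.84882803 200.0453081 ] along -55.91768342506684 lat 1.310727387892849 yawx 75.98551031852713 tilt [-0.00626606  0.01408847 -0.99988112] 23.83604653887283 [0.23832311 0.10233951 0.37068243] [-0.25  0.09  0.03  1.52  0.01  1.57]
40.5 tray -0.13477706909179688 -0.7750091552734375 30.841646194458008
40.5 tray -0.2681007385253906 -117.772705078125 31.509132385253906
42 tray -0.13055801391601562 -0.61712646484375 30.685888290405273
42 tray -0.18447494506835938 -116.96551513671875 31.283241271972656
home 202 [26.73666735 37.6524574  40.50371433 44.14912626] [ 1.55219132e-02 -4.34185174e-03  3.96634923e+01]
other 212 [35.77302753 40.58913739 42.83320275 45.90612061] [-6.86944958e-05  3.85760013e-03  4.27474743e+01]
```

View pics/o7.png

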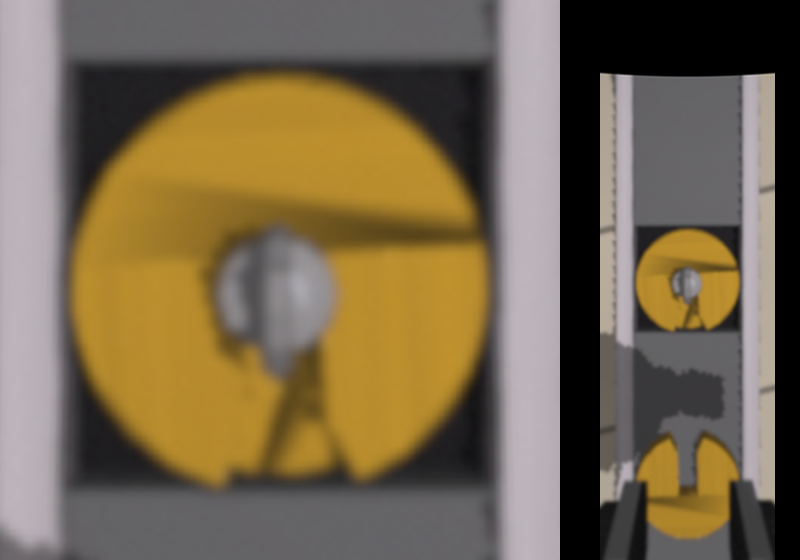

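The disc sits centred in the well (0, −0.7 mm), about 3 mm lower than the untouched spare. Its slot faces −y at ortho (290,480), with lower-disc brass showing through it.

```bash
python3 -c "
from h import *
print(bot.sign_off())"
```

```text
the job is handed in; nothing more can be done
None
```

I pushed the +y spare (disc_left) along its lane until it stopped around the stem, then backed the arm clear and handed the job in at about 11 s. `sign_off` gave no verdict. I chose that spare because the lower slot opens toward tray −x, about 17° toward +y. That puts the slots about 107° apart, against about 73° for the other spare.

- **Position:** the wrist camera puts the disc's centre about 0.8 mm past the stem axis, within the 4 mm limit. The stop was firm, at about 8 N.
- **Height:** side-camera depth puts its top at about 39.7 mm, against 42.7 mm for the spare still in its lane. The expected drop is 1.5 mm, so depth is noisy here, but it shows the disc has dropped. A plane fit puts the tilt at about 0.016 rad, under the 0.06 limit.
- **Slots:** the new disc's slot faces −y, and lower-disc brass shows through it. The lower slot is now hidden, so the 107° comes from the view before the push.
- **Other items:** the other spare still appears to be in its place, and the arm touched nothing but the disc it pushed. I did not re-measure the bystanders.

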